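# Slide the specimen carrier home under the reader bridge

## Task

Push the flat slide carrier along the counter with the fingertips, squaring it up with the low reader bridge and sliding it in under the bridge from its open side until it is fully home, square against the steel stop bar at the back. Keep it flat on the counter all the way: do not lift or tip it, and leave the bottle, the jar and the cup alone. Finish with the hand clear.

Things in the scene. Friction and masses are not known exactly. Their poses are not given: they have to be found in the camera images.
- carrier: loose aluminium plate 90 mm (its x) by 150 mm (its y) by 14 mm thick, 0.25 to 0.5 kg, four glass slides inlaid in its flat top. Origin: centre of its underside, on the counter. Its -y end leads, roughly towards the bridge. Too wide to grasp: push its long sides or rear (+y) end with the fingertips, low. Dry friction of a few N; it stops when no longer pushed.
- bridge: fixed cream housing 156 mm wide (its x), 70 mm deep (y from -35 to +35), top 48 mm above the counter; origin on the counter under its centre. A passage runs through it along its y: 108 mm wide (x from -54 to +54), 18 mm high, open at +y, with steel entrance lips 14 mm high toeing outwards to y = +63. Behind it a steel stop bar, 14 mm high, has its face at y = -55.
- mouth (a point): centre of the open mouth of the bridge, at counter level, 35 mm towards the bridge's +y from its centre
- home (a point): where the carrier's origin lies when fully home, at counter level, 20 mm towards the bridge's +y from its centre; the carrier's leading end then rests on the stop bar and its rear end sticks out of the open side, at the bridge's y = +95 mm. Axes as the bridge's.
- bottle: bystander: amber bottle with a red cap, 60 mm across, 150 mm high, loose, origin under its centre; not to be disturbed
- jar: bystander: white jar, 56 mm across, 70 mm high, loose, origin under its centre; not to be disturbed
- cup: bystander: blue plastic cup, 68 mm across the rim, 75 mm high, loose, origin under its centre; not to be disturbed
Not all that is in view belongs to the job. Of the things that look like the carrier, take the one that is nearest to the robot's base at the start.

How it is judged:
On the way:
1. the leading end of the carrier is in under the bridge, flat and between the cheeks (y of carrier in the frame of bridge between 0.03 and 0.095 m and x of carrier in the frame of bridge between -0.013 and 0.013 m and height (world z) of carrier below 0.004 m), for 0.1 s.
At the end, for the whole second after the job is handed in: the carrier lies flat and at rest under the bridge, its centre within 4 mm of fully home along the passage, within 11 mm of the passage's middle line, and square to it within 0.08 rad (4.6 degrees) (y of carrier in the frame of bridge between 0.014 and 0.024 m and x of carrier in the frame of bridge between -0.011 and 0.011 m and angle between the y axis of carrier and the y axis of bridge, either way round below 0.08 rad and height (world z) of carrier below 0.003 m and angle between carrier's own z axis and vertical below 0.03 rad and linear speed of carrier below 0.01 m/s); the robot touches nothing.
It fails at once if the carrier is lifted off the counter (origin more than 6 mm up) (height (world z) of carrier above 0.006 m).
It fails at once if the carrier is tipped by more than 0.07 rad (4 degrees) (angle between carrier's own z axis and vertical above 0.07 rad).
It fails at once if the bottle is disturbed (moved 15 mm or tipped 0.2 rad) (distance of bottle from where it was at the start of the episode above 0.015 m or angle between bottle's own z axis and vertical above 0.2 rad).
It fails at once if the jar is disturbed (moved 15 mm or tipped 0.2 rad) (distance of jar from where it was at the start of the episode above 0.015 m or angle between jar's own z axis and vertical above 0.2 rad).
It fails at once if the cup is disturbed (moved 15 mm or tipped 0.2 rad) (distance of cup from where it was at the start of the episode above 0.015 m or angle between cup's own z axis and vertical above 0.2 rad).
It also fails if it takes over 69 s, if anything falls off the work surface, if the arm or the gripper's body presses on something with over 40 N, if the wrist force passes 120 N, or if a joint passes its speed limit or range.

## Robot

A 6-joint arm with a two-finger parallel gripper is mounted at the origin on the work surface. World frame = base frame: x ahead of the robot, y to its left, z up, the work surface at z = 0. Lengths are in m, angles in rad, forces in N, time in s.
With the tool pointing down it reaches from about 0.4 to 0.925 m from the base axis. Payload 3.4 kg.
Tool frame: the origin (TCP) lies midway between the tips of the shut fingers; the grasp point (between the pads) lies 19 mm behind it; z points along the fingers, y is the direction in which the jaws open and shut (so a half turn about z gives the same grasp; the last joint's range is limited). The gripper opens to 85 mm and grips with 20 to 120 N. Pads are 22 mm wide; open, the fingers measure 114 mm over their backs; the gripper's body (76 mm by 85 mm) begins 54 mm behind the grasp point. The pads swing forward as they close: fully open they stand 13 mm farther back than shut.
Start: joints at [-1.321, 0.307, 1.506, -0, 1.328, -0.073], TCP at [0.182, -0.545, 0.231] pointing down, gripper open.
Joint ranges: [-3.12, 3.12], [-1.05, 2.28], [0.14, 2.33], [-1.42, 4.57], [0.1, 2.73], [-2.68, 2.68]. Speed limits (rad/s): [2.57, 2.57, 3.14, 3.14, 3.14, 3.14].

## Interface

Orientations are given as a 3x3 rotation matrix whose columns are the frame's x, y, z axes.
In Python, from station import env gives the robot as it stands.
- The arm moves only by the shell command python3 -m creep 'ROWS' [FORCE]. ROWS is JSON, one flat list of numbers, 7 for each row, row after row: the turn, a rotation vector about the tool's x, y, z in units of 5 degrees (1.0 is 5 degrees), then the shift along the tool's x, y, z in units of 30 mm (1.0 is 30 mm), then the opening, from 0 (shut) to 1 (fully open). In form: [rx, ry, rz, dx, dy, dz, grip, rx, ry, rz, dx, dy, dz, grip, ...]. A call has 1 to 20 rows; each row shifts and turns the commanded pose from where the row before left it, along the tool's axes as they then stand; what a row does not reach is not made up. A row lasts 1/10 s, in which the tool goes at most 50 mm and 8.59 degrees, less where a joint would pass 70% of its speed; a pose out of reach is approached as far as the arm can. A call is refused whole if a number of a shift passes 1 or a number of a turn 1, either way. A call with a gripper value outside its range is refused whole. The fingers move at their own pace and stop on an object; FORCE is the grip in N (left out, the last holds). Time passes only in rows, so rows that do not move let the fingers close. It gives the time, the measured TCP pose, the force and the opening at its end, in the units of the state.
- env.get_obs(): the state, without advancing time (a new reading comes with each control period).
- env.capture(name): name is "scene" or "top" or "wrist"; returns the picture (480x640x3 uint8, red, green, blue); there is no depth.
- env.camera_params(name): a dict with "K" (3x3 intrinsics, pixels), "world_from_camera" (4x4, takes a point from camera to world coordinates). Camera axes: x right, y down, z forward; pixel columns grow to the right and rows downward; lengths in m; the calibration is good to about 2 mm. A picture is of the moment at which its call begins: read the wrist's pose just before it. camera_params takes no time and is no camera call; for the wrist camera it gives the pose at the moment of the call.
- env.finish_job(): hands the job in, once; it reports no verdict.
The state is a dict: "time_s": time; "q": joint angles; "joint_vel": joint speeds; "effort": joint torques, N m; "tcp_pos": TCP position; "ee_rot": TCP orientation; "contact_force": force on the tool from outside, world axes, zero at the start; "moment": the same for the moment, N m; "finger_gap": opening from 0.0 (shut) to 1.0 (fully open).
Only numpy, scipy, OpenCV 4.12 (cv2) and the standard library are available. Lean on these libraries where they do the work, as an engineer would, in place of code of your own. Each camera call takes 0.05 s, during which the arm holds its last target.

## Working session

There is one attempt and no reset: what is moved stays moved. The work goes in short steps, Python scripts to look and compute and a shell command to move; the robot and the scene stay as the last step left them, time stands still between calls to the robot, and variables do not carry over. Pictures are saved under pics/ and viewed, and the job is handed in when it is done.

```bash
mkdir -p pics; ls; python3 - <<'E'
from station import env
import cv2,numpy as np
o=env.get_obs();print({k:np.round(v,3).tolist() for k,v in o.items()})
for n in("scene","top"):
    im=env.capture(n);cv2.imwrite(f"pics/{n}0.png",im[:,:,::-1])
    p=env.camera_params(n);print(n,np.round(p["K"],1).tolist(),np.round(p["world_from_camera"],3).tolist())
E
```

```text
pics
{'time_s': 0.0, 'q': [-1.322, 0.308, 1.508, -0.0, 1.328, -0.074], 'joint_vel': [0.001, -0.0, 0.001, -0.0, 0.001, 0.002], 'effort': [0.002, -45.755, -25.192, -0.0, 0.013, -0.0], 'tcp_pos': [0.182, -0.545, 0.23], 'ee_rot': [[0.948, 0.317, -0.001], [0.317, -0.948, 0.002], [0.0, -0.002, -1.0]], 'contact_force': [-0.976, 0.29, 0.019], 'moment': [0.009, -0.009, 0.033], 'finger_gap': 0.998}
scene [[593.2, 0.0, 312.1], [0.0, 593.2, 228.5], [0.0, 0.0, 1.0]] [[0.092, 0.86, -0.502, 1.383], [0.996, -0.087, 0.035, 0.02], [-0.014, -0.503, -0.864, 1.269], [0.0, 0.0, 0.0, 1.0]]
top [[520.4, 0.0, 325.4], [0.0, 520.4, 238.7], [0.0, 0.0, 1.0]] [[-0.013, -0.993, 0.116, 0.512], [-1.0, 0.013, 0.004, 0.054], [-0.006, -0.116, -0.993, 1.325], [0.0, 0.0, 0.0, 1.0]]
```

View pics/scene0.png

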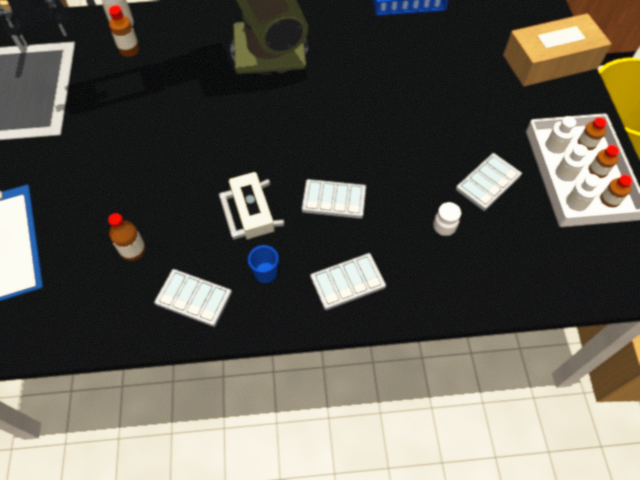

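View pics/top0.png

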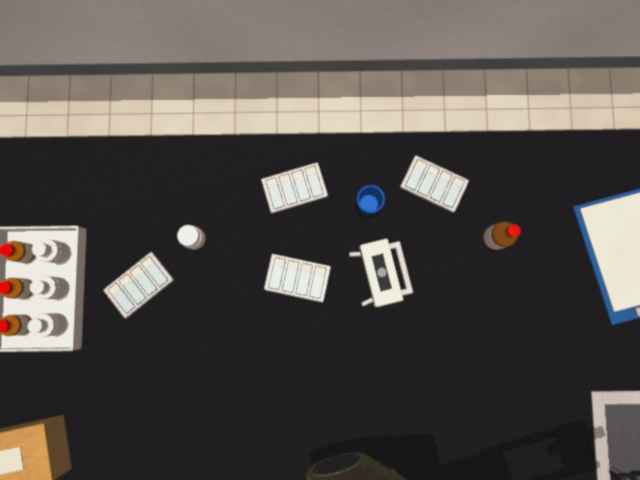

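The pictures show four carrier-like plates in the top view: A (297,278), B (138,285), C (295,188) and D (434,184). The bridge is at (382,272), its lips opening to the left (world +y). A looks nearest to the base, so I'll measure all four to check.

```bash
cat > h.py <<'E'
from station import env
import cv2,numpy as np
def ray(n,uv,z,p=None):
    p=p or env.camera_params(n);K=p["K"];T=np.array(p["world_from_camera"])
    uv=np.atleast_2d(np.array(uv,float))
    d=np.c_[(uv-[K[0][2],K[1][2]])/[K[0][0],K[1][1]],np.ones(len(uv))]@T[:3,:3].T
    return (T[:3,3]+d*((z-T[2,3])/d[:,2])[:,None])[:,:2]
def plates(n,im,z=.014,thr=95):
    m=(im.min(2)>thr).astype(np.uint8)
    cs,_=cv2.findContours(m,cv2.RETR_EXTERNAL,cv2.CHAIN_APPROX_NONE)
    out=[]
    for c in cs:
        if cv2.contourArea(c)<600: continue
        w=ray(n,c[:,0,:],z).astype(np.float32)
        h=cv2.convexHull(w*1000)
        (cx,cy),(a,b),t=cv2.minAreaRect(h)
        if b>a: t+=90;a,b=b,a
        t=(t+90)%180-90
        out.append((cv2.boundingRect(c),np.round([cx,cy],1),np.round([a,b],1),round(t,1)))
    return out
E
python3 - <<'E'
from h import *
for n in("top","scene"):
    im=env.capture(n);print(n)
    for r in plates(n,im):
        print(*r, "dist",round(float(np.hypot(*r[1]))))
    if n=="top":cv2.imwrite("pics/crop0.png",cv2.resize(im[225:320,250:430,::-1],None,fx=4,fy=4,interpolation=cv2.INTER_CUBIC))
    else:cv2.imwrite("pics/crop0s.png",cv2.resize(im[160:300,200:390,::-1],None,fx=4,fy=4,interpolation=cv2.INTER_CUBIC))
E
```

```text
top
(591, 391, 49, 89) [ 178.7 -641.5] [205.5 117.7] -0.7 dist 666
(264, 254, 67, 48) [568.7 132.8] [154.5  94.7] 77.3 dist 584
(104, 252, 69, 66) [556.2 533.2] [154.7  94.2] -51.2 dist 770
(349, 238, 64, 69) [579.  -78.2] [162.4 133.4] 13.3 dist 584
(0, 225, 85, 127) [551.8 781.5] [315.6 217. ] 0.0 dist 957
(580, 192, 60, 125) [ 624.5 -655. ] [314.3 149.3] -4.7 dist 905
(261, 162, 67, 51) [800.1 138.7] [154.   94.8] -73.8 dist 812
(400, 155, 69, 57) [ 805.2 -221. ] [154.3  94.8] 63.4 dist 835
(0, 68, 640, 70) [1026.    72.4] [1683.8  167.1] 89.9 dist 1029
(0, 0, 640, 65) [1219.7   72.3] [1712.5  180.4] 89.1 dist 1222
scene
(0, 322, 640, 158) [1108.1   66.7] [1402.6  317.5] 88.7 dist 1110
(154, 269, 77, 57) [ 804.8 -221. ] [155.7  96.4] 63.5 dist 835
(310, 253, 76, 56) [799.7 139.5] [155.3  97.1] -73.8 dist 812
(434, 202, 28, 33) [656.7 404.3] [99.3 57. ] -28.3 dist 771
(0, 191, 36, 106) [ 605.1 -651.4] [304.2  80.1] 9.6 dist 889
(302, 179, 64, 39) [568.7 132.4] [155.5 100.7] 77.3 dist 584
(219, 172, 65, 67) [566.1 -80.5] [186.8 133.2] 13.0 dist 572
(457, 153, 65, 57) [555.7 532.9] [160.6  95.8] -51.2 dist 770
(527, 113, 113, 114) [538.2 788.9] [340. 234.] -0.0 dist 955
(0, 37, 75, 103) [  90.1 -695. ] [401.  222.6] 0.1 dist 701
(515, 16, 88, 44) [ 68.5 870.9] [246.1 126.7] -78.6 dist 874
```

View pics/crop0.png

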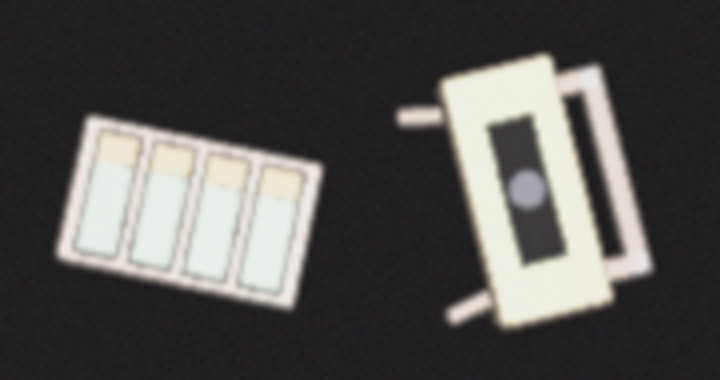

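View pics/crop0s.png

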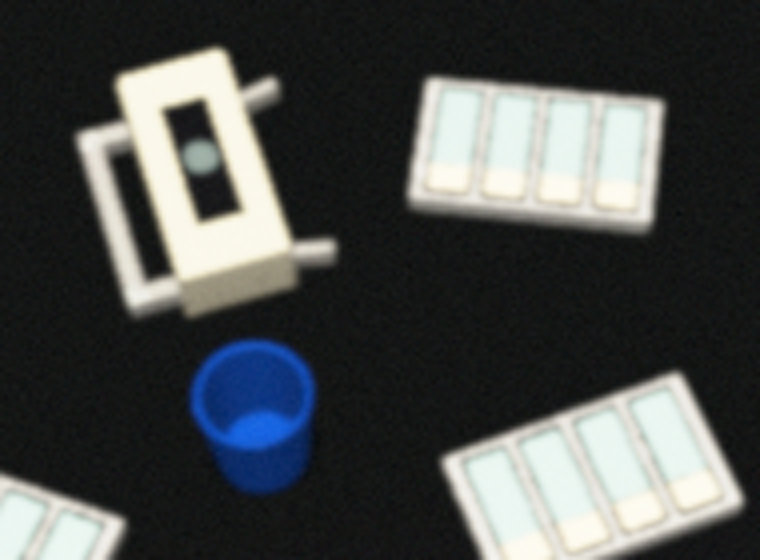

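A is the one meant: it is 0.584 m from the base, against 0.77, 0.81 and 0.835 for B, C and D. Both views agree on its centre, about (0.569, 0.133), with its long axis at 77.3°. The crop shows it just outside the lips. Next I'll measure the bridge and the bystanders.

```bash
python3 - <<'E'
from h import *
for n in("top","scene"):
    im=env.capture(n).astype(int)
    hsv=cv2.cvtColor(im.astype(np.uint8),cv2.COLOR_RGB2HSV)
    R,G,B=im[...,0],im[...,1],im[...,2]
    box={"top":(345,235,62,75),"scene":(215,168,75,75)}[n]
    x,y,w,h=box
    sub=np.zeros(R.shape,np.uint8);sub[y:y+h,x:x+w]=1
    for thr in(8,14):
        m=((G-B>thr)&(G>190)&(sub>0)).astype(np.uint8)
        m=cv2.morphologyEx(m,cv2.MORPH_CLOSE,np.ones((3,3)))
        c=max(cv2.findContours(m,0,1)[0],key=cv2.contourArea)
        r=cv2.minAreaRect(cv2.convexHull((ray(n,c[:,0,:],.048)*1000).astype(np.float32)))
        print(n,"bridge",thr,np.round(r[0],1),np.round(r[1],1),round(r[2],1))
    m=((B>R+50)&(B>G+30)).astype(np.uint8)
    for c in cv2.findContours(m,0,1)[0]:
        if cv2.contourArea(c)>200:
            (u,v),_=cv2.minEnclosingCircle(c);print(n,"blue",(u,v),ray(n,[u,v],.04))
    m=((R>150)&(G<60)).astype(np.uint8)
    for c in cv2.findContours(m,0,1)[0]:
        if cv2.contourArea(c)>20:
            (u,v),_=cv2.minEnclosingCircle(c);print(n,"redcap",(u,v),ray(n,[u,v],.147))
print("jar top",ray("top",[191,237],.035),ray("scene",[447,219],.035))
p=ray("top",[[250+s[0]/4-.375,225+s[1]/4-.375] for s in [(399,116),(450,319),(600,67),(650,270)]],.014)
print("lip tips, bar outer corners",p.round(3))
E
```

```text
top bridge 8 [577.1 -71.5] [153.3 102.3] 13.2
top bridge 14 [578.1 -76. ] [153.5  68.3] 13.4
top blue (621.7337646484375, 255.7467498779297) [[ 0.61049563 -0.67087516]]
top blue (370.0, 199.0) [[ 0.76133961 -0.05319692]]
top redcap (2.0, 326.0) [[0.46273738 0.78722551]]
top redcap (3.885714292526245, 287.1856994628906) [[0.54946294 0.78811601]]
top redcap (5.599999904632568, 249.60000610351562) [[0.63488518 0.78924891]]
top redcap (513.3235473632812, 230.3235321044922) [[ 0.6636139  -0.36892229]]
scene bridge 8 [581.7 -80.5] [162.4 122.4] 13.0
scene bridge 14 [579.6 -75. ] [160.9  73.8] 12.7
scene blue (263.0, 263.5) [[ 0.75041649 -0.05308278]]
scene blue (13.5, 242.0) [[ 0.6337465 -0.6433269]]
scene blue (410.0, 1.5) [[-0.10589577  0.44332514]]
scene redcap (114.74137878417969, 218.87930297851562) [[ 0.66171475 -0.36939308]]
scene redcap (624.4091186523438, 180.59091186523438) [[0.67622456 0.78411323]]
scene redcap (611.1875, 151.0208282470703) [[0.59135521 0.78332457]]
scene redcap (599.3636474609375, 123.18181610107422) [[0.50656894 0.78402434]]
scene redcap (114.7368392944336, 10.3421049118042) [[-0.03041106 -0.42070352]]
jar top [[0.67201772 0.39582943]] [[0.67167651 0.39676184]]
lip tips, bar outer corners [[ 0.627 -0.   ]
 [ 0.499 -0.03 ]
 [ 0.656 -0.128]
 [ 0.528 -0.155]]
```

```bash
python3 -m creep '[0,0,-1,0,0,0,0,0,0,-1,0,0,0,0,0,0,-1,0,0,0,0,0,0,-1,0,0,0,0,0,0,-1,0,0,0,0,0,0,-1,0,0,0,0,0,0,-1,0,0,0,0,0,0,-1,0,0,0,0,0,0,-1,0,0,0,0,0,0,-1,0,0,0,0,0,0,-1,0,0,0,0,0,0,-1,0,0,0,0,0,0,-1,0,0,0,0,0,0,-1,0,0,0,0,0,0,-1,0,0,0,0,0,0,-1,0,0,0,0,0,0,-1,0,0,0,0,0,0,0,0,0,0,0]' 20
cat >> h.py <<'E'
C=np.array([.578,-.0755]);A=np.radians(13.3);X=np.array([np.cos(A),np.sin(A)]);Y=np.array([-X[1],X[0]])
def tob(p): d=np.asarray(p)-C; return np.round([d@X,d@Y],4)
def tow(x,y): return C+x*X+y*Y
def need(x,y,z,yaw=13.3):
    o=env.get_obs();R=np.array(o["ee_rot"]);p=np.array(o["tcp_pos"])
    d=np.r_[tow(x,y),z]-p; ty=np.degrees(np.arctan2(R[1,1],R[0,1]))
    print("t",o["time_s"],"tcp bridge",tob(p[:2]),"z",p[2].round(4),"yaw",ty.round(2),"F",np.round(o["contact_force"],1),"gap",round(float(o["finger_gap"]),3),"q6",round(float(o["q"][5]),2))
    print("need units",(R.T@d/.03).round(2),"rz",round(-(yaw-ty)/5,2),"tilt",np.round(R[:2,2],4))
def look(name=None,x0=250,y0=225,x1=430,y1=320):
    im=env.capture("top")
    if name: cv2.imwrite("pics/"+name,cv2.resize(im[y0:y1,x0:x1,::-1],None,fx=4,fy=4,interpolation=cv2.INTER_CUBIC))
    return im
E
python3 -c "
from h import *
need(.130,.218,.2)"
```

```text
time_s: 2.1
tcp_pos: [0.1824, -0.5452, 0.2312]
ee_rot: [[-0.234, 0.972, -0.0], [0.972, 0.234, 0.0], [0.0, 0.0, -1.0]]
contact_force: [0.3, -0.6, -1.2]
finger_gap: -0.0
t 2.1 tcp bridge [-0.4931 -0.3661] z 0.2312 yaw 13.51 F [ 0.3 -0.6 -1.2] gap -0.0 q6 -1.56
need units [19.39 20.84  1.04] rz 0.04 tilt [-0.      0.0002]
```

```bash
python3 -m creep '[0,0,0,0.97,1,0,0,0,0,0,0.97,1,0,0,0,0,0,0.97,1,0,0,0,0,0,0.97,1,0,0,0,0,0,0.97,1,0,0,0,0,0,0.97,1,0,0,0,0,0,0.97,1,0,0,0,0,0,0.97,1,0,0,0,0,0,0.97,1,0,0,0,0,0,0.97,1,0,0,0,0,0,0.97,1,0,0,0,0,0,0.97,1,0,0,0,0,0,0.97,1,0,0,0,0,0,0.97,1,0,0,0,0,0,0.97,1,0,0,0,0,0,0.97,1,0,0,0,0,0,0.97,1,0,0,0,0,0,0.97,1,0,0,0,0,0,0.97,1,0,0,0,0,0,0,0,0,0]'
python3 -c "
from h import *
need(.130,.218,.03)"
```

```text
time_s: 4.1
tcp_pos: [0.6105, 0.1299, 0.2309]
ee_rot: [[-0.235, 0.972, 0.003], [0.972, 0.235, 0.003], [0.002, 0.003, -1.0]]
contact_force: [-1.0, -1.0, 0.7]
finger_gap: 0.001
t 4.1 tcp bridge [0.0789 0.1924] z 0.2309 yaw 13.6 F [-1.  -1.   0.7] gap 0.001 q6 -0.1
need units [0.83 1.69 6.7 ] rz 0.06 tilt [0.0026 0.0025]
```

```bash
python3 -m creep '[0,0,0,0.4,0.85,0,0,0,0,0,0.4,0.85,0,0,0,0,0,0,0,1,0,0,0,0,0,0,1,0,0,0,0,0,0,1,0,0,0,0,0,0,1,0,0,0,0,0,0,1,0,0,0,0,0,0,1,0,0,0,0,0,0,0.5,0,0,0,0,0,0,0,0,0,0,0,0,0,0,0]'
python3 -c "
from h import *
im=look('a1.png',230,190,430,320)
need(.130,.218,.006)"
```

```text
time_s: 5.2
tcp_pos: [0.6522, 0.1604, 0.037]
ee_rot: [[-0.233, 0.973, 0.001], [0.973, 0.233, 0.0], [-0.0, 0.001, -1.0]]
contact_force: [0.5, 0.9, 0.7]
finger_gap: -0.002
t 5.25 tcp bridge [0.1271 0.2125] z 0.0378 yaw 13.46 F [0.7 0.3 0.1] gap 0.0 q6 -0.06
need units [0.18 0.09 1.06] rz 0.03 tilt [0.0025 0.0004]
```

View pics/a1.png

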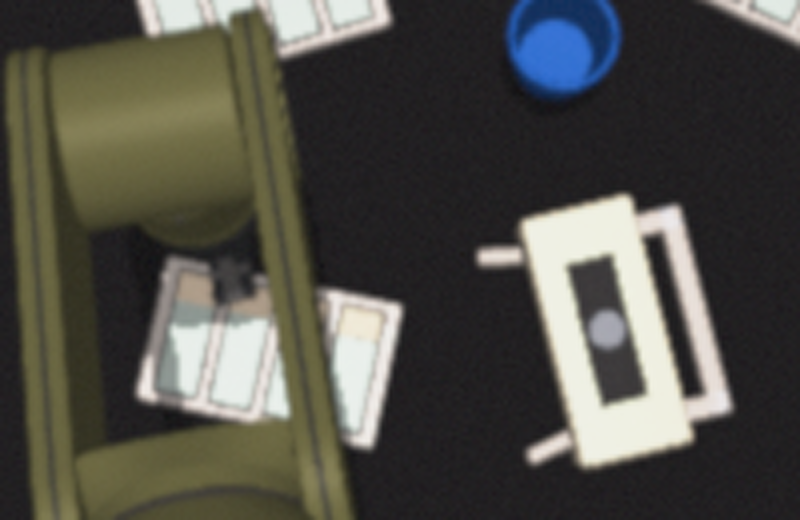

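```bash
python3 -c "
from h import *
im=env.capture('scene');cv2.imwrite('pics/a2.png',cv2.resize(im[120:320,200:420,::-1],None,fx=3,fy=3))
im=env.capture('wrist');cv2.imwrite('pics/a3.png',im[:,:,::-1])
"
```

```text
(no output)
```

View pics/a2.png

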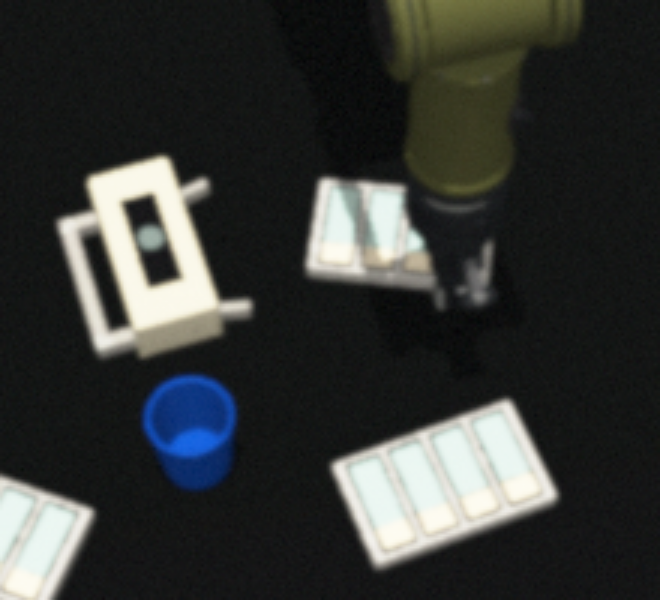

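View pics/a3.png

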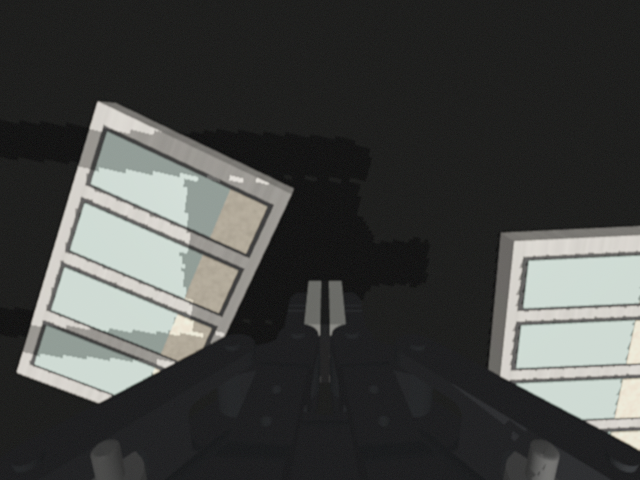

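Both views show the shut fingers standing clear on the far long side of the carrier: scene crop about (460,295), wrist (325,300). I'll lower and start the side push.

```bash
python3 -m creep '[0,0,0,0.18,0,0.55,0,0,0,0,0,0,0.5,0,0,0,0,0,0,0,0,0,0,0,0,-0.4,0,0,0,0,0,0,-0.4,0,0,0,0,0,0,-0.3,0,0,0,0,0,0,-0.3,0,0,0,0,0,0,0,0,0]'
cat >> h.py <<'E'
def wr(name,zt=.014):
    p=env.camera_params("wrist");im=env.capture("wrist");cv2.imwrite("pics/"+name,im[:,:,::-1])
    return im,p
E
python3 -c "
from h import *
need(.08,.218,.006)
wr('b1.png')"
```

```text
time_s: 6.15
tcp_pos: [0.6075, 0.1555, 0.0052]
ee_rot: [[-0.233, 0.972, -0.002], [0.972, 0.233, -0.0], [0.0, -0.002, -1.0]]
contact_force: [0.0, -1.0, 0.1]
finger_gap: 0.002
t 6.15 tcp bridge [0.0819 0.2181] z 0.0052 yaw 13.49 F [ 0.  -1.   0.1] gap 0.002 q6 -0.05
need units [-0.   -0.06 -0.03] rz 0.04 tilt [-0.0016 -0.0004]
```

View pics/b1.png

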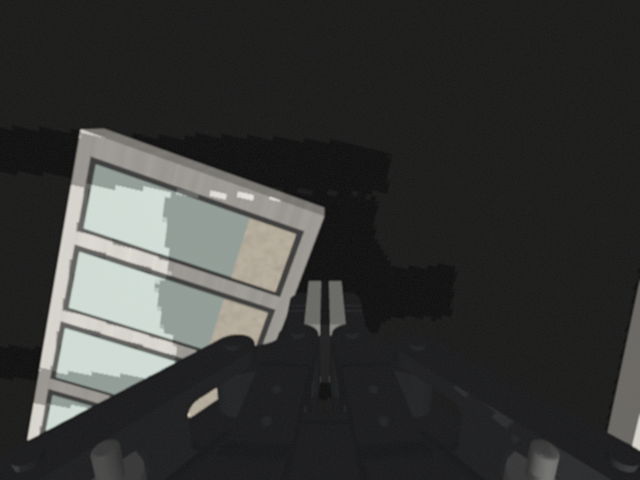

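```bash
python3 -c "
from h import *
p=env.camera_params('wrist');print(np.round(p['world_from_camera'],3).tolist(),np.round(p['K'],0).tolist())
for z in(0,.014):
  w=ray('wrist',[[82,130],[324,209]],z,p);print(z,[tob(a) for a in w],np.linalg.norm(w[1]-w[0]),tob(w[1])-tob(w[0]))
im=cv2.imread('pics/b1.png');cv2.imwrite('pics/b1c.png',cv2.resize(im[110:350,30:340],None,fx=2.4,fy=2.4))
"
```

```text
[[0.972, 0.224, 0.066, 0.592], [0.233, -0.931, -0.28, 0.227], [-0.001, 0.288, -0.958, 0.147], [0.0, 0.0, 0.0, 1.0]] [[372.0, 0.0, 325.0], [0.0, 372.0, 232.0], [0.0, 0.0, 1.0]]
0 [array([-0.0098,  0.2874]), array([0.0828, 0.2568])] 0.09754666582477445 [ 0.0926 -0.0306]
0.014 [array([-0.001 ,  0.2878]), array([0.0828, 0.2601])] 0.08827244430948715 [ 0.0838 -0.0277]
```

View pics/b1c.png

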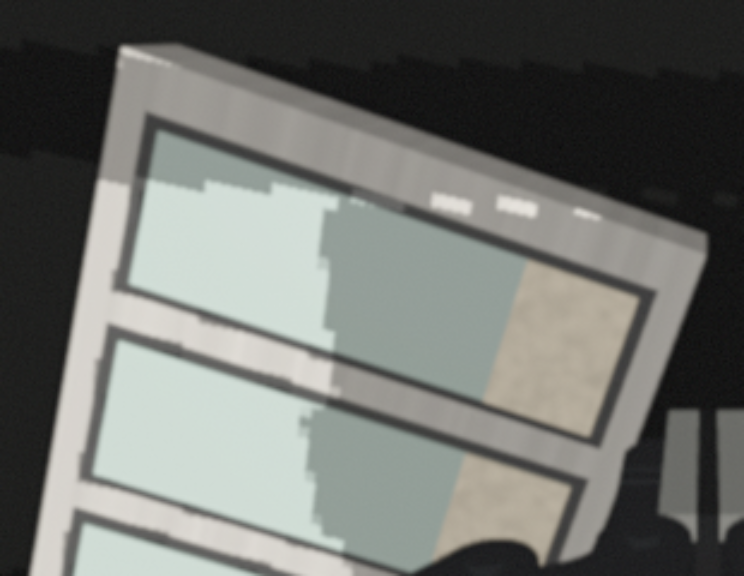

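```bash
cat >> h.py <<'E'
def carr(l,r):
    p=env.camera_params('wrist'); w=ray('wrist',[l,r],.014,p); a,b=tob(w[0]),tob(w[1]); d=b-a
    th=np.arctan2(d[1],d[0]); m=(a+b)/2
    c=m-.075*np.array([-np.sin(th),np.cos(th)])
    print("width",np.hypot(*d).round(4),"theta deg",np.degrees(th).round(1),"centre bridge",c.round(4),"rear mid",m.round(4),a,b)
E
python3 -c "
from h import *
carr((80,130),(324.6,216))"
```

```text
width 0.09 theta deg -19.7 centre bridge [0.0153 0.202 ] rear mid [0.0407 0.2726] [-0.0017  0.2878] [0.083  0.2574]
```

```bash
python3 -m creep '[0,0,0,0,0.5,0,0,0,0,0,0.4,0,0,0,0,0,0,0.33,0,0,0,0,0,0,0,-0.4,0,0,0,0,0,0,-0.3,0,0,0,0,0,0,-0.3,0,0,0,0,0,0,-0.23,0,0,0,0,0,0,0,0,0]'
python3 -c "
from h import *
need(.05,.240,.006)
im,_=wr('b2.png');cv2.imwrite('pics/b2c.png',cv2.resize(im[80:320,0:360,::-1],None,fx=2.2,fy=2.2))"
```

```text
time_s: 7.0
tcp_pos: [0.581, 0.1715, 0.0048]
ee_rot: [[-0.233, 0.972, -0.002], [0.972, 0.233, -0.001], [-0.0, -0.002, -1.0]]
contact_force: [-0.7, 0.3, 1.0]
finger_gap: -0.003
t 7.0 tcp bridge [0.0598 0.2396] z 0.0048 yaw 13.48 F [-0.7  0.3  1. ] gap -0.003 q6 -0.02
need units [ 0.01 -0.33 -0.04] rz 0.04 tilt [-0.0021 -0.0006]
```

View pics/b2c.png

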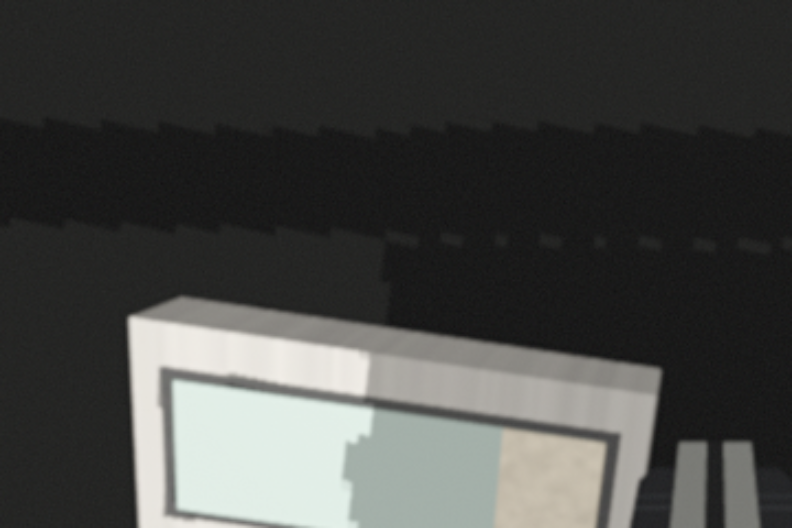

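Crop: the rear edge of the top face runs from (129,317) to (659,395), so it has turned a good deal.

```bash
python3 -c "
from h import *
carr((129/2.2,80+317/2.2),(659/2.2,80+396/2.2))"
```

```text
width 0.0903 theta deg -8.9 centre bridge [-0.0048  0.1946] rear mid [0.0068 0.2687] [-0.0378  0.2757] [0.0514 0.2617]
```

```bash
python3 -m creep '[0,0,0,0,-0.27,0,0,0,0,0,0,0,0,0,0,0,0,0,0.5,0,0,0,0,0,0,0,-0.7,0,0,0,0,0,0,-0.8,0,0,0,0,-0.6,-1,0,0,0,0,0,-0.6,-1,0,0,0,0,0,-0.6,-1,0,0,0,0,0,-0.7,-1,0,0,0,0,0,-0.6,-1,0,0,0,0,0,0,0,0,0,0,0,0,0,0,0,0]'
python3 -c "
from h import *
need(-.085,.145,.006)
im,_=wr('b3.png')"
```

```text
time_s: 8.25
tcp_pos: [0.4654, 0.0479, 0.0499]
ee_rot: [[-0.232, 0.973, 0.0], [0.973, 0.232, 0.0], [0.0, 0.0, -1.0]]
contact_force: [1.2, 0.2, 0.6]
finger_gap: 0.004
t 8.25 tcp bridge [-0.0812  0.146 ] z 0.0499 yaw 13.4 F [1.2 0.2 0.6] gap 0.004 q6 -0.22
need units [-0.03 -0.13  1.46] rz 0.02 tilt [0.0001 0.0001]
```

View pics/b3.png

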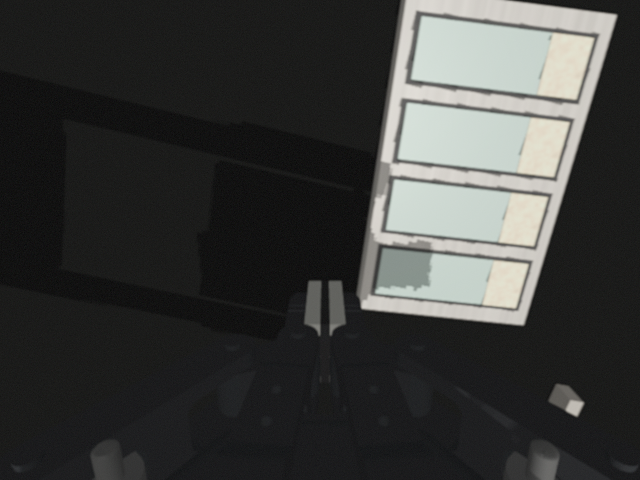

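Wrist view: the front corners of the top face are near (371,307) and (524,325), the rear right corner is at (617,15), and the shut fingers stand clear on the left.

```bash
python3 -c "
from h import *
p=env.camera_params('wrist')
fl,fr,rr=[tob(a) for a in ray('wrist',[[371,307],[524,325],[617,15]],.014,p)]
print(fl,fr,rr,np.hypot(*(fr-fl)),np.hypot(*(rr-fr)))
d=fr-fl;print(np.degrees(np.arctan2(d[1],d[0])));d=rr-fr;print(np.degrees(np.arctan2(-d[0],d[1])));print((fl+rr)/2)
im=cv2.imread('pics/b3.png');cv2.imwrite('pics/b3c.png',cv2.resize(im[200:350,330:560],None,fx=3,fy=3))
"
```

```text
[-0.0546  0.1242] [0.0287 0.1134] [0.045  0.2626] 0.08399720233436349 0.15008774100505343
-7.387295846608214
-6.234798995392131
[-0.0048  0.1934]
```

View pics/b3c.png

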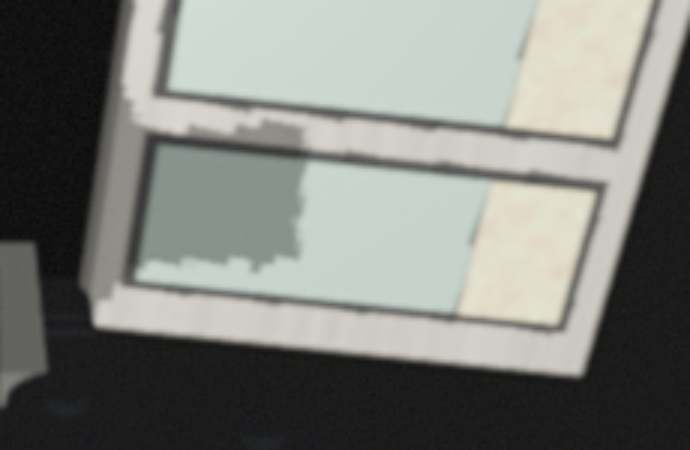

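```bash
python3 -m creep '[0,0,0,-0.15,-0.1,0.7,0,0,0,0,0,0,0.76,0,0,0,0,0,0,0,0,0,0,0,0,0.35,0,0,0,0,0,0,0.35,0,0,0,0,0,0,0.3,0,0,0,0,0,0,0,0,0]'
python3 -c "
from h import *
need(-.054,.142,.006)
im,_=wr('b4.png')"
```

```text
time_s: 9.0
tcp_pos: [0.4967, 0.0508, 0.007]
ee_rot: [[-0.234, 0.972, 0.005], [0.972, 0.234, 0.0], [-0.001, 0.005, -1.0]]
contact_force: [-0.9, 0.4, 1.1]
finger_gap: 0.0
t 9.0 tcp bridge [-0.05    0.1416] z 0.007 yaw 13.52 F [-0.9  0.4  1.1] gap 0.0 q6 -0.22
need units [ 0.01 -0.13  0.03] rz 0.04 tilt [0.005  0.0002]
```

View pics/b4.png

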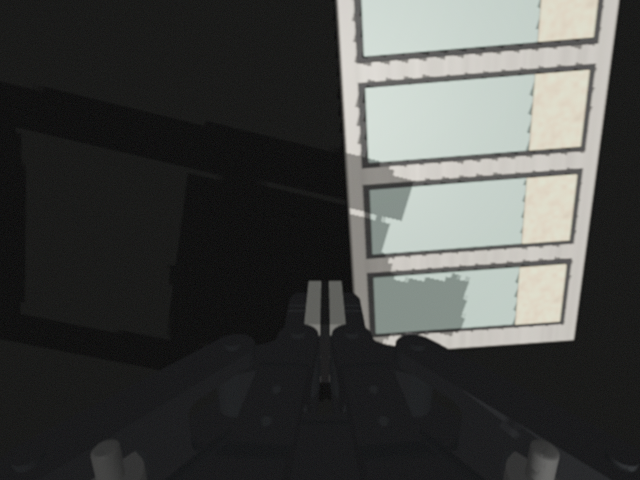

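```bash
python3 -m creep '[0,0,0,0,-0.6,0,0,0,0,0,0,0,-0.9,0.2,0,0,0,0,0,-0.9,0.5,0,0,0,0.8,0.3,0,0.5,0,0,0,0.8,0.3,0,0.5,0,0,0,0.8,0.3,0,0.5,0,0,0,0.8,0.3,0,0.5,0,0,0,0.8,0.3,0,0.5,0,0,0,0.8,0.4,0,0.5,0,0,0,0.8,0.4,0,0.5,0,0,0,0,0,0,0.5,0,0,0,0,0,0,0.5]'
python3 -c "
from h import *
need(0,.31,.003)
im,_=wr('b5.png');look('b5t.png',250,225,430,320)
for r in plates('top',env.capture('top')):
  if abs(r[1][0]-560)<40 and abs(r[1][1]-120)<60: print(r,tob(np.array(r[1])/1000),r[3]-103.3)"
```

```text
time_s: 10.25
tcp_pos: [0.503, 0.2259, 0.0601]
ee_rot: [[-0.235, 0.972, -0.0], [0.972, 0.235, -0.0], [-0.0, -0.0, -1.0]]
contact_force: [0.2, 0.0, -0.1]
finger_gap: 0.501
t 10.25 tcp bridge [-0.0037  0.3105] z 0.0601 yaw 13.58 F [ 0.2  0.  -0.1] gap 0.501 q6 0.11
need units [-0.02  0.12  1.9 ] rz 0.06 tilt [-0.0002 -0.0003]
((269, 264, 69, 53), array([535.9, 117.6]), array([154.1,  94.2]), -72.3) [0.0035 0.1976] -175.6
```

View pics/b5.png

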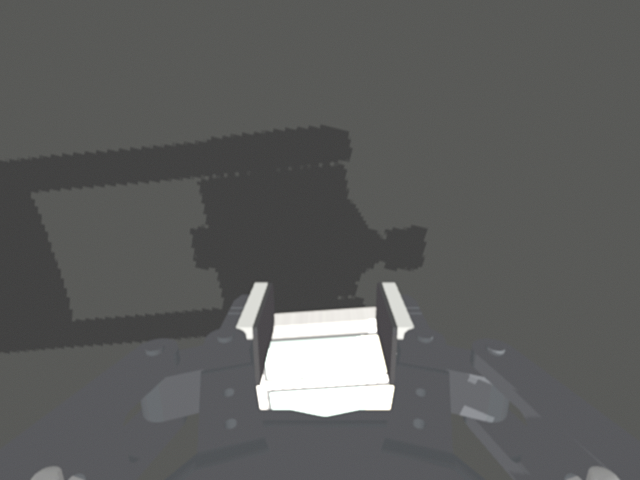

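View pics/b5t.png

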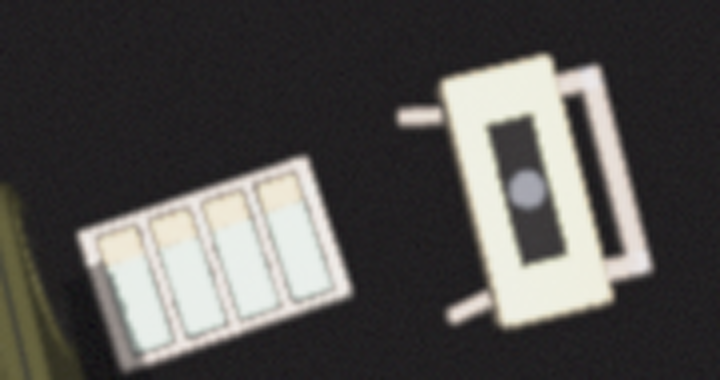

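The top view now shows the carrier at about (0.004, 0.198) in the bridge frame, turned +4.4°. The open fingers are behind its rear edge, so a two-finger rear push should square it up.

```bash
python3 -m creep '[0,0,0,0,0.2,0.9,0.5,0,0,0,0,0,0.95,0.5,0,0,0,0,0,0,0.5,0,0,0,-0.4,0,0,0.5,0,0,0,-0.4,0,0,0.5,0,0,0,-0.3,0,0,0.5,0,0,0,-0.3,0,0,0.5,0,0,0,-0.3,0,0,0.5,0,0,0,-0.3,0,0,0.5,0,0,0,-0.3,0,0,0.5,0,0,0,-0.3,0,0,0.5,0,0,0,0,0,0,0.5]'
python3 -c "
from h import *
need(0.003,.106,.003)
im=look('b6t.png',250,225,430,320)
wr('b6.png')"
```

```text
time_s: 11.6
tcp_pos: [0.5276, 0.1497, 0.0044]
ee_rot: [[-0.233, 0.973, -0.0], [0.973, 0.233, -0.001], [-0.001, -0.0, -1.0]]
contact_force: [-0.0, 0.2, 0.8]
finger_gap: 0.5
t 11.6 tcp bridge [0.0027 0.2307] z 0.0044 yaw 13.45 F [-0.   0.2  0.8] gap 0.5 q6 -0.03
need units [-4.16 -0.    0.05] rz 0.03 tilt [-0.0002 -0.0008]
```

View pics/b6t.png

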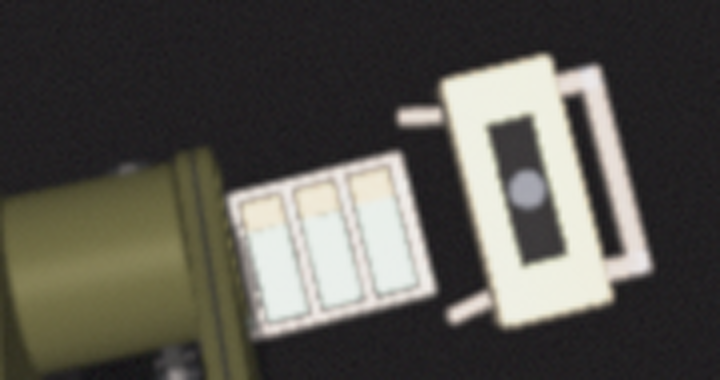

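View pics/b6.png

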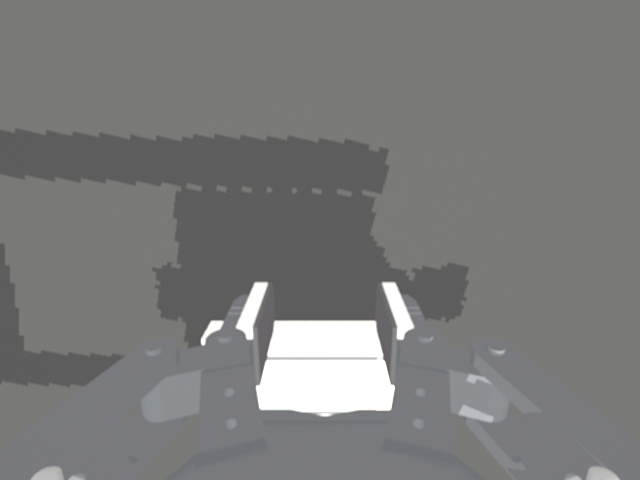

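```bash
python3 -c "
from h import *
q=[(250+u/4-.4,225+v/4-.4) for u,v in[(402,153),(438,294)]]
a,b=[tob(p) for p in ray('top',q,.014)];print(a,b,(a+b)/2,np.hypot(*(a-b)),np.degrees(np.arctan2((a-b)[1],(a-b)[0])))
"
```

```text
[0.0419 0.0661] [-0.0491  0.0662] [-0.0036   0.06615] 0.09100005494503835 -0.06296236972521357
```

```bash
python3 -m creep '[0,0,0,-0.3,0,0,0.5,0,0,0,-0.3,0,0,0.5,0,0,0,-0.3,0,0,0.5,0,0,0,-0.3,0,0,0.5,0,0,0,-0.3,0,0,0.5,0,0,0,-0.3,0,0,0.5,0,0,0,-0.3,0,0,0.5,0,0,0,-0.3,0,0,0.5,0,0,0,-0.3,0,0,0.5,0,0,0,-0.3,0,0,0.5,0,0,0,-0.2,0,0,0.5,0,0,0,-0.2,0,0,0.5,0,0,0,0,0,0,0.5]'
python3 -c "
from h import *
need(0.003,.106,.003)
im=look('b7t.png',250,225,430,320)
"
```

```text
time_s: 13.0
tcp_pos: [0.5516, 0.0511, 0.0046]
ee_rot: [[-0.233, 0.973, 0.001], [0.973, 0.233, -0.0], [-0.0, 0.0, -1.0]]
contact_force: [-0.2, 0.3, 0.7]
finger_gap: 0.499
t 13.0 tcp bridge [0.0034 0.1293] z 0.0046 yaw 13.46 F [-0.2  0.3  0.7] gap 0.499 q6 -0.22
need units [-0.78 -0.02  0.05] rz 0.03 tilt [ 0.0005 -0.0004]
```

View pics/b7t.png

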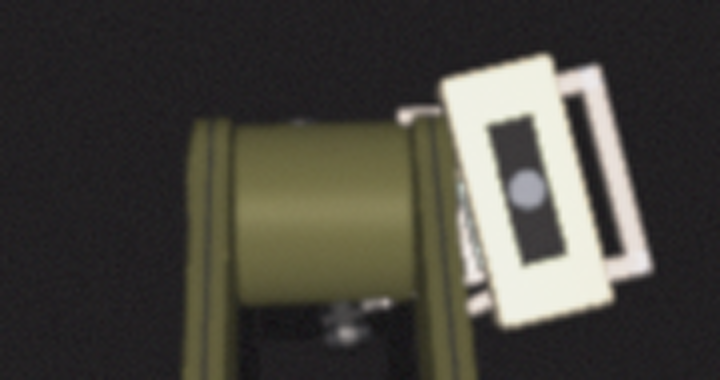

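```bash
python3 -m creep '[0,0,0,-0.1,0,0,0.5,0,0,0,-0.1,0,0,0.5,0,0,0,-0.1,0,0,0.5,0,0,0,-0.1,0,0,0.5,0,0,0,-0.1,0,0,0.5,0,0,0,-0.1,0,0,0.5,0,0,0,-0.1,0,0,0.5,0,0,0,0,0,0,0.5]'
python3 -c "
from h import *
need(0.003,.106,.003)
im=look('b8t.png',330,230,430,320)
"
```

```text
time_s: 13.85
tcp_pos: [0.5563, 0.0309, 0.0045]
ee_rot: [[-0.233, 0.972, 0.0], [0.972, 0.233, -0.0], [-0.0, 0.0, -1.0]]
contact_force: [-0.8, -0.6, -0.1]
finger_gap: 0.502
t 13.85 tcp bridge [0.0034 0.1085] z 0.0045 yaw 13.49 F [-0.8 -0.6 -0.1] gap 0.502 q6 -0.25
need units [-0.08 -0.01  0.05] rz 0.04 tilt [ 0.0002 -0.0005]
```

View pics/b8t.png

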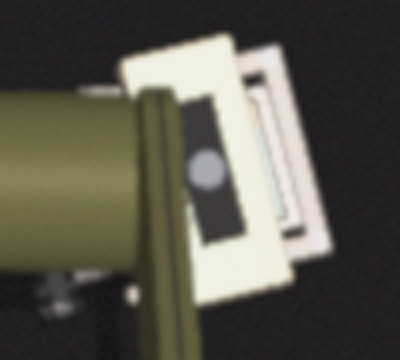

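The leading end is showing behind the bridge, with a thin dark gap left before the bar. I'll creep on until there is contact force.

```bash
python3 -m creep '[0,0,0,-0.05,0,0,0.5,0,0,0,-0.05,0,0,0.5,0,0,0,0,0,0,0.5]'
python3 -m creep '[0,0,0,-0.05,0,0,0.5,0,0,0,-0.05,0,0,0.5,0,0,0,0,0,0,0.5]'

```

```text
time_s: 14.2
tcp_pos: [0.5566, 0.0295, 0.0045]
ee_rot: [[-0.233, 0.973, -0.0], [0.973, 0.233, 0.002], [0.002, -0.0, -1.0]]
contact_force: [0.0, 5.4, 0.2]
finger_gap: 0.501
time_s: 14.5
tcp_pos: [0.557, 0.0293, 0.0045]
ee_rot: [[-0.231, 0.973, -0.001], [0.973, 0.231, 0.006], [0.006, 0.001, -1.0]]
contact_force: [-0.5, 14.5, 1.9]
finger_gap: 0.499
```

The force rose to 14.5 N while the TCP stood still (bridge y about 0.107), so it is against the stop. I'll back straight off, then lift clear.

```bash
python3 -m creep '[0,0,0,0.2,0,0,0.5,0,0,0,0.4,0,0,0.5,0,0,0,0.8,0,0,0.5,0,0,0,0.8,0,0,0.5,0,0,0,0.3,0,-1,0.5,0,0,0,0.5,0,-1,0.5,0,0,0,1,0,-1,0.5,0,0,0,1,0,-1,0.5,0,0,0,1,0,-0.5,0.5,0,0,0,1,0,0,0.5,0,0,0,1,0,0,0.5,0,0,0,0,0,0,0.5,0,0,0,0,0,0,0.5]'
python3 -c "
from h import *
need(0.003,.106,.003)
im=look('b9t.png',330,230,430,320);s=env.capture('scene');cv2.imwrite('pics/b9s.png',cv2.resize(s[140:300,180:400,::-1],None,fx=3,fy=3,interpolation=2))
"
```

```text
time_s: 15.8
tcp_pos: [0.5009, 0.2594, 0.1393]
ee_rot: [[-0.235, 0.972, -0.0], [0.972, 0.235, -0.001], [-0.001, -0.0, -1.0]]
contact_force: [0.5, -0.2, -0.4]
finger_gap: 0.498
t 15.8 tcp bridge [0.002  0.3436] z 0.1393 yaw 13.62 F [ 0.5 -0.2 -0.4] gap 0.498 q6 0.17
need units [-7.92 -0.01  4.55] rz 0.06 tilt [-0.0001 -0.0011]
```

View pics/b9t.png

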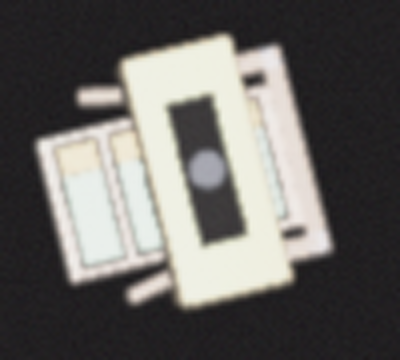

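View pics/b9s.png

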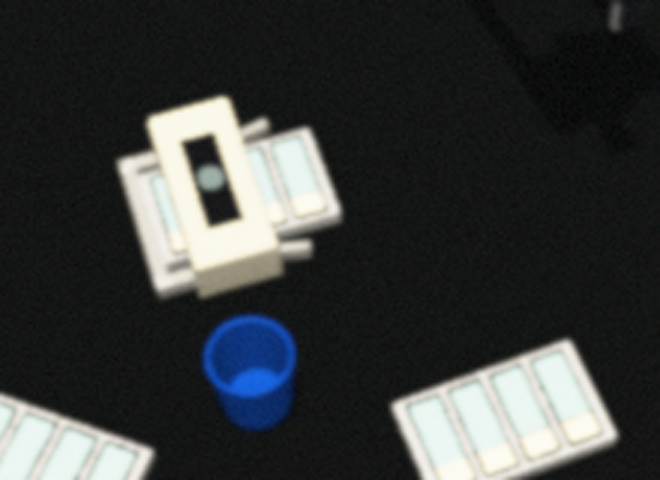

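Top crop: the rear corners are at about (37,138) and (75,283), and the leading end meets the bar with no gap. I'll check the numbers in both views.

```bash
python3 -c "
from h import *
for n,q in(('top',[(330+u/4-.4,230+v/4-.4) for u,v in[(37,138),(75,283)]]),('scene',[(180+u/3-.3,140+v/3-.3) for u,v in[(341,212),(310,128)]])):
  a,b=[tob(p) for p in ray(n,q,.014)];d=a-b;print(n,a,b,'mid',(a+b)/2,'w',np.hypot(*d).round(4),np.degrees(np.arctan2(d[1],d[0])).round(1))
"
```

```text
top [0.0457 0.0944] [-0.048   0.0936] mid [-0.00115  0.094  ] w 0.0937 0.5
scene [0.0417 0.0969] [-0.0477  0.0976] mid [-0.003    0.09725] w 0.0894 -0.4
```

```bash
python3 -c "
from h import *
env.finish_job();print(env.get_obs()['time_s'])"
```

```text
the job is handed in; nothing more can be done
the job is handed in; nothing more can be done
```

The carrier is home under the bridge, square against the stop bar, and the job is handed in with the hand clear; no verdict is reported. I squared plate A (the one nearest the base) up with three side pushes using shut fingertips. I then pushed its rear end with the half-open fingers until it met the stop bar: 14.5 N with the TCP stalled. The hand backed straight off and lifted to about 0.14 m at roughly 16 s.

The last checks, in the bridge frame:

| View | Rear end y (should be 95 mm) | x offset (limit ±11 mm) | Angle (limit ±4.6°) |
|---|---|---|---|
| Top | 94 mm | −1 mm | +0.5° |
| Scene | 97 mm | −3 mm | −0.4° |

- **Disagreement:** the two views differ by about 3 mm along the passage. That puts the carrier's centre at 19 to 22 mm, and both fall inside the 14 to 24 mm allowed.
- **Bystanders:** the pushes stayed well away from the bottle, jar and cup, and the cup looked undisturbed in the last picture. I did not re-measure any of the three at the end.
- **Flatness:** I did not measure the carrier's height or tilt, but it was only pushed low on its edges and it looked flat in the last views.

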